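# Prop the phone against the big jar

## Task

Prop the phone up for reading: lay it leaning back, screen up and towards the front of the tray, with its lower short edge standing in the wooden tray just behind the front rim and the middle of its upper short edge resting on the big jar that stands at the back of the tray, in line with the tray. Keep hold of the phone until it touches both the tray floor and the jar, and only then let go, gently: the jar must stay upright and in its place, and the bottle, the small jar and the candle are to be left alone.

Things in the scene. Friction and masses are not known exactly. Their poses are not given: they have to be found in the camera images.
- phone: The phone in its case: a flat dark slab, 150 long (its x) by 64 wide (its y) by 12 mm thick (its z), about 0.2 kg, lying flat on the bench with its black glass screen up. Origin at the centre of the underside; z comes out of the screen. The two short ends are alike: either may be the lower one.
- phone_end_a (a point): Middle of the phone's short end face at +x: 75 mm from the phone's origin along x, at half thickness.
- phone_end_b (a point): Middle of the phone's short end face at -x: 75 mm from the phone's origin along -x, at half thickness.
- tray: Shallow pale wooden tray fixed to the bench, 250 (x) by 180 (y) mm, origin at the centre of its underside. Its floor is 6 mm thick (top at z = 6 mm); the rims are 8 mm wide and rise 12 mm above the floor (to z = 18 mm). The front rim is on its -x side (towards the robot): its inner face is at x = -117 mm.
- jar: Big greenish glass jar with a dark lid, loose, standing near the back (+x) of the tray: 100 mm diameter, wall upright to 120 mm, 152 mm high, about 1.2 kg; 5 N at 100 mm height tips or shifts it. Origin: centre of its underside, on the tray floor. Clear floor from front rim to jar wall: 119 to 132 mm, so the leaning phone rises 33 to 43 degrees from level.
- milk_bottle: Bystander: clear milk bottle, 76 mm diameter, 180 mm high. Origin at the centre of its underside.
- squat_jar: Bystander: small squat glass jar, 60 mm diameter, 56 mm high. Origin at the centre of its underside.
- candle: Bystander: white candle on a round ceramic dish, 104 mm diameter, 86 mm high. Origin at the centre of its underside.
There are look-alikes about, which are no part of the job. Leave any yellow look-alike of the jar alone.

How it is judged (in metres and radians):
On the way, in this order (a step that is already met when the one before it is completed fails the run):
1. the phone is picked up off the bench (height (world z) of phone above 0.05 m and contact force between the fingers and phone above 1 N), for 0.2 s.
2. while still held, the tilted phone touches both the tray and the jar (contact force between the fingers and phone above 0.5 N and contact force between phone and tray above 0.2 N and contact force between phone and jar above 0.2 N and angle between phone's own z axis and vertical above 0.45 rad), for 0.2 s.
At the end, for the whole second after the job is handed in: Phone released, at rest, screen up, rising 29 to 54 degrees; lower end in the tray within 57 mm behind the front rim, upper end over 75 mm up; touching tray and jar; within 35 mm of the tray's middle line and 0.2 rad of square. Jar upright (0.05 rad), moved under 20 mm (((z of phone_end_a in the frame of tray below 0.022 m and x of phone_end_a in the frame of tray between -0.12 and -0.06 m and z of phone_end_b in the frame of tray above 0.075 m) or (z of phone_end_b in the frame of tray below 0.022 m and x of phone_end_b in the frame of tray between -0.12 and -0.06 m and z of phone_end_a in the frame of tray above 0.075 m)) and angle between phone's own z axis and vertical between 0.5 and 0.95 rad and contact force between phone and jar above 0.15 N and contact force between phone and tray above 0.15 N and y of phone in the frame of tray between -0.035 and 0.035 m and angle between the y axis of phone and the y axis of tray, either way round below 0.2 rad and linear speed of phone below 0.01 m/s and angle between jar's own z axis and vertical below 0.05 rad and distance of jar from where it was at the start of the episode below 0.02 m).
It fails at once if the big jar is shoved more than 25 mm or tipped more than 0.2 rad (distance of jar from where it was at the start of the episode above 0.025 m or angle between jar's own z axis and vertical above 0.2 rad).
It fails at once if a bystander is moved more than 20 mm (distance of any of milk_bottle, squat_jar, candle from where it was at the start of the episode above 0.02 m).
It also fails if it takes over 54 s, if anything falls off the work surface, if the arm or the gripper's body presses on something with over 40 N, if the wrist force passes 120 N, or if a joint passes its speed limit or range.

## Robot

A 7-joint arm with a two-finger parallel gripper is mounted at the origin on the work surface. World frame = base frame: x ahead of the robot, y to its left, z up, the work surface at z = 0. Lengths are in mm, angles in rad, forces in N, time in s.
With the tool pointing down it reaches from about 425 to 950 mm from the base axis. Payload 4.7 kg.
Tool frame: the origin (TCP) lies at the very end of the fingers, on their centre line; the grasp point (between the pads) lies 19 mm behind it; z points along the fingers, y is the line along which they close (so a half turn about z gives the same grasp; the last joint's range is limited). The gripper opens to 85 mm and grips with 20 to 120 N. Pads are 22 mm wide; open, the fingers measure 114 mm over their backs; the gripper's body (76 mm by 85 mm) begins 54 mm behind the grasp point. The pads swing forward as they close: fully open they stand 13 mm farther back than shut.
Start: joints at [-1.175, 0.469, -0.049, 1.532, 0.024, 1.141, -0.082], TCP at [278.157, 615.043, 231.335] pointing down, gripper open.
Joint ranges: [-2.59, 2.59], [-0.33, 1.99], [-1.39, 1.29], [0.1, 2.45], [-1.04, 4.18], [0.21, 1.99], [-2.66, 2.66]. Speed limits (rad/s): [2.57, 2.57, 3.14, 3.14, 3.14, 3.14, 3.14].

## Interface

Orientations are given as a rotation vector (axis times angle).
In Python, from cell import bot, camera, outline_of, spot_point gives the robot as it stands.
- The arm moves only by the shell command python3 -m crank 'ROWS' [OPENING] [FORCE]. ROWS is JSON, a list that holds one entry, the list of rows, each a list of 6 numbers: the shift along the tool's x, y, z in mm, then the turn, a rotation vector about the tool's x, y, z in degrees. In form: [[[dx, dy, dz, rx, ry, rz], ...]]. A call has exactly 10 rows; each row shifts and turns the commanded pose from where the row before left it, along the tool's axes as they then stand; what a row does not reach is not made up. A row lasts 1/10 s, in which the tool goes at most 50 mm and 8.59 degrees, less where a joint would pass 70% of its speed; a pose out of reach is approached as far as the arm can. A call with a gripper value outside its range is refused whole. OPENING is the opening, from -1 (shut) to 1 (fully open), set as the call begins (- or left out, the last holds). The fingers move at their own pace and stop on an object; FORCE is the grip in N (left out, the last holds). Time passes only in rows, so rows that do not move let the fingers close, or fill a call up. It gives the time, the measured TCP pose, the force, the opening and the grip force at its end, in the units of the state.
- bot.get_state(): the state, without advancing time (a new reading comes with each control period).
- camera(name): name is "scene" or "top"; returns a dict with "img" (384x512x3 uint8, blue, green, red), "fovy" (degrees; the focal length in pixels is half the picture's height over the tangent of half this angle, whatever the lens; pixels are square), "cx", "cy" (the principal point, pixels), "pose" (4x4, takes a point from camera to world coordinates). Camera axes: x right, y up, looking along -z (the intrinsics and any distortion apply to the point x, -y, -z); pixel columns grow to the right and rows downward; lengths in mm; the calibration is good to about 2 mm. A picture is of the moment at which its call begins. There is no depth.
- bot.close_job(): hands the job in; it is judged then, once.
Trained networks look in the newest picture that a camera, given by its name, has taken for a name from the list of things; names that differ only in an ending like _2 or _b are one class to them, and where a whole thing is asked for, a point or a joint stands for the part that bears it (a point fixed in the world has none). Each returns a list of dicts, best first, with "score" (0 to 1); they miss things now and then, are a little off and sometimes report something else, mostly with a low value. They report only what shows in the picture. A call takes as long as a camera call. They do not tell look-alikes from the thing itself.
- outline_of(camera, name): "pixels" (384x512 bool, what is visible of it) and "bbox" ([left, top, width, height] in pixels, round what is visible of it).
- spot_point(camera, name): "position" ([column, row] in pixels: a listed point, or the origin of a listed thing).
The state is a dict: "time_s": time; "q": joint angles; "dq": joint speeds; "tau": joint torques, N m; "ee_pos": TCP position; "tool_rot": TCP orientation; "ft_force": force on the tool from outside, world axes, zero at the start; "ft_torque": the same for the moment, N m; "grip_width": finger opening in mm; "grip_force": force on a finger pad.
Only numpy, scipy, OpenCV 4.12 (cv2) and the standard library are available. Lean on these libraries where they do the work, as an engineer would, in place of code of your own. Each camera call takes 0.05 s, during which the arm holds its last target. There are 200 camera calls.

## Working session

There is one attempt and no reset: what is moved stays moved. The work goes in short steps, Python scripts to look and compute and a shell command to move; the robot and the scene stay as the last step left them, time stands still between calls to the robot, and variables do not carry over. Pictures are saved under pics/ and viewed, at most 10 in all, crops included, and the job is handed in when it is done.

```bash
ls; mkdir -p pics; cat > look.py <<'E'
import cv2,numpy as np
from cell import bot,camera,outline_of,spot_point
E
python3 - <<'E'
from look import *
s=bot.get_state();print(s['time_s'],s['ee_pos'],s['tool_rot'],s['grip_width'])
for c in ['scene','top']:
    d=camera(c);cv2.imwrite(f'pics/{c}0.png',d['img'])
    print(c,{k:(np.round(v,3).tolist() if k=='pose' else v) for k,v in d.items() if k!='img'})
    for n in ['phone','tray','jar','milk_bottle','squat_jar','candle']:
        print(n,[(round(float(o['score']),2),o['bbox']) for o in outline_of(c,n)],[(round(float(o['score']),2),np.round(o['position'],1)) for o in spot_point(c,n)])
    for n in ['phone_end_a','phone_end_b']:
        print(n,[(round(float(o['score']),2),np.round(o['position'],1)) for o in spot_point(c,n)])
E
```

```text
pics
0.0 [277.96602793 614.47072039 230.25154205] [-6.62161748e-01 -3.07067990e+00  3.04875565e-03] 85.62434847528175
scene {'fovy': 45.205559751412395, 'cx': 259.91288626316515, 'cy': 191.15682277123418, 'pose': [[0.077, -0.693, 0.717, 1471.894], [0.997, 0.044, -0.064, -66.1], [0.013, 0.719, 0.695, 884.983], [0.0, 0.0, 0.0, 1.0]]}
phone [(0.7, [317.2, 180.0, 27.1, 42.5])] [(0.64, array([327.3, 201.4])), (0.43, array([331.5, 183.5]))]
tray [(0.87, [152.8, 174.1, 83.5, 77.3])] []
jar [(0.78, [280.1, 195.9, 43.5, 74.0]), (0.68, [89.1, 210.4, 53.6, 75.5]), (0.67, [254.8, 155.1, 39.4, 67.2]), (0.58, [174.1, 173.2, 44.7, 68.4]), (0.56, [207.0, 223.2, 46.4, 75.9])] [(0.92, array([199.1, 227.8])), (0.91, array([121.8, 266.7])), (0.86, array([272.3, 208.6])), (0.82, array([230.5, 279.7])), (0.62, array([300.8, 253.7]))]
milk_bottle [(0.79, [78.5, 137.1, 37.9, 66.1])] [(0.93, array([103.4, 192.8]))]
squat_jar [(0.87, [242.8, 135.4, 20.1, 24.8])] [(0.78, array([254.5, 155.4]))]
candle [(0.82, [391.6, 170.7, 39.4, 35.3])] [(0.91, array([413.5, 195.6]))]
phone_end_a [(0.74, array([320.2, 219.7])
[... 657 characters left out ...]
, [227.9, 176.8, 31.7, 35.9])] [(0.94, array([353.6, 151.3])), (0.89, array([243.2, 198.6])), (0.82, array([300.1, 183.7])), (0.78, array([228.5, 152.7])), (0.74, array([278.9, 133.9])), (0.4, array([208.7, 182.9]))]
milk_bottle [(0.91, [372.0, 214.8, 42.7, 22.3])] [(0.76, array([384.7, 228.1]))]
squat_jar [(0.64, [246.2, 263.9, 15.5, 19.4])] [(0.54, array([252.3, 274.9]))]
candle [(0.95, [107.3, 188.9, 34.4, 34.2]), (0.61, [244.2, 263.0, 18.0, 20.5])] [(0.69, array([123.7, 205.3]))]
phone_end_a [(0.95, array([207.7, 183. ])), (0.58, array([188.1, 226.7])), (0.45, array([380.2, 227.6]))]
phone_end_b [(0.95, array([207.7, 183. ])), (0.58, array([188.1, 226.7])), (0.45, array([380.2, 227.6]))]
```

View pics/scene0.png

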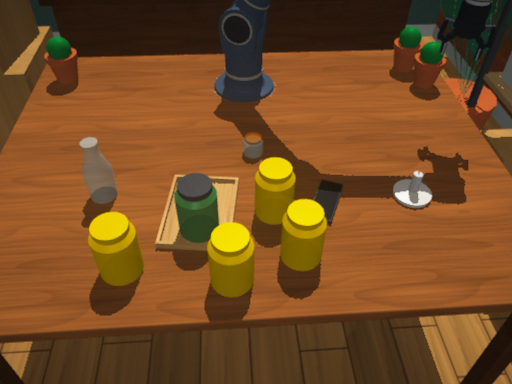

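View pics/top0.png

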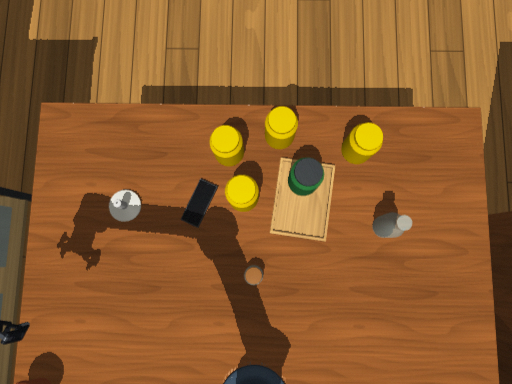

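The pictures show the green jar in the tray (top: base about 300,184), with four yellow look-alikes around it. The phone is at about (200,202) in top, and the candle, bottle and squat jar stand clear of it.

```bash
cat >> look.py <<'E'
def ray(d,p):
    f=d['img'].shape[0]/2/np.tan(np.radians(d['fovy'])/2);P=np.array(d['pose'])
    v=np.array([(p[0]-d['cx'])/f,-(p[1]-d['cy'])/f,-1]);return P[:3,3],P[:3,:3]@v
def onplane(d,p,z):
    o,v=ray(d,p);return (o+v*(z-o[2])/v[2])[:2]
def proj(d,X):
    f=d['img'].shape[0]/2/np.tan(np.radians(d['fovy'])/2);P=np.array(d['pose'])
    c=(np.atleast_2d(X)-P[:3,3])@P[:3,:3];return np.c_[d['cx']-f*c[:,0]/c[:,2],d['cy']+f*c[:,1]/c[:,2]]
def rect(d,mask,z):
    cs,_=cv2.findContours(mask.astype(np.uint8),cv2.RETR_EXTERNAL,cv2.CHAIN_APPROX_NONE)
    c=max(cs,key=len)[:,0]
    w=np.array([onplane(d,p,z) for p in c],np.float32);return cv2.minAreaRect(w)
E
python3 - <<'E'
from look import *
for c in ['top','scene']:
    d=camera(c)
    print(c,'phone',rect(d,outline_of(c,'phone')[0]['pixels'],10),'tray',rect(d,outline_of(c,'tray')[0]['pixels'],15))
    for n,z in [('jar',6),('milk_bottle',0),('squat_jar',0),('candle',0)]:
        for o in spot_point(c,n): print(n,round(o['score'],2),onplane(d,o['position'],z).round())
    # lid centre of green jar at z=152
    for o in outline_of(c,'jar'):
        b=o['bbox'];
        col=d['img'][o['pixels']].mean(0);print('jar col',col.round(),b)
    im=d['img'];k=(slice(90,260),slice(170,350)) if c=='top' else (slice(150,270),slice(140,360))
    s=cv2.resize(im[k],None,fx=3.3,fy=3.3,interpolation=cv2.INTER_CUBIC)
    cv2.imwrite(f'pics/{c}1.png',s)
E
```

```text
top phone ((606.3490600585938, 187.22659301757812), (69.2134017944336, 149.59881591796875), 65.62557220458984) tray ((623.5792846679688, -148.2071533203125), (181.14100646972656, 251.38377380371094), 82.4074478149414)
jar 0.89 [ 787. -318.]
jar 0.87 [ 674. -148.]
jar 0.87 [788.  97.]
jar 0.83 [834. -73.]
jar 0.58 [627.  44.]
milk_bottle 0.7 [ 538. -413.]
squat_jar 0.7 [379.  15.]
candle 0.83 [599. 437.]
jar col [  0. 191. 218.] [224.8, 178.2, 35.0, 35.4]
jar col [  0. 169. 197.] [341.2, 123.7, 39.5, 38.8]
jar col [  1. 174. 203.] [262.9, 105.1, 37.9, 44.6]
jar col [  0. 176. 204.] [208.7, 127.0, 33.8, 38.9]
jar col [62. 81. 61.] [289.3, 162.0, 37.1, 35.2]
scene phone ((615.787109375, 186.80630493164062), (64.58175659179688, 156.5755157470703), 66.6148452758789) tray ((630.98876953125, -178.43795776367188), (123.82835388183594, 263.9674987792969), 83.15440368652344)
jar 0.86 [790.  90.]
jar 0.73 [ 682. -140.]
jar 0.63 [674. 162.]
jar 0.62 [633.  44.]
jar 0.6 [849. -72.]
milk_bottle 0.78 [ 544. -408.]
squat_jar 0.66 [390.   4.]
candle 0.67 [598. 432.]
jar col [  0. 134. 163.] [87.6, 212.0, 56.4, 74.5]
jar col [48. 77. 64.] [177.1, 171.5, 43.2, 70.5]
jar col [  0. 139. 165.] [280.2, 196.1, 46.8, 75.3]
jar col [  1. 136. 165.] [253.7, 153.9, 40.3, 70.2]
jar col [  0. 142. 169.] [204.9, 223.1, 48.1, 77.8]
```

View pics/top1.png

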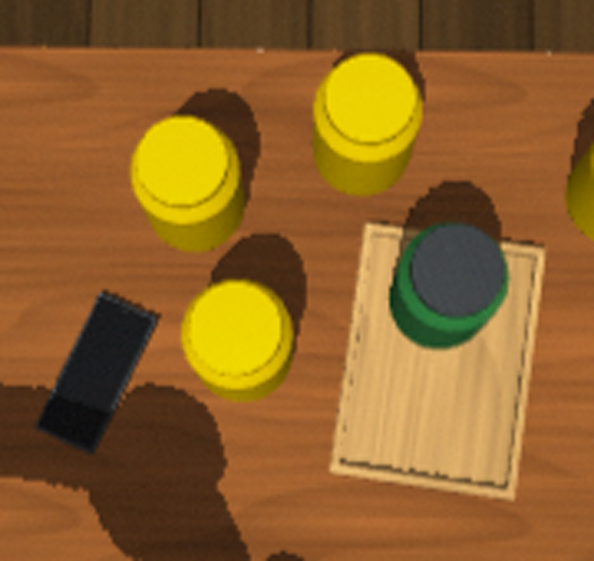

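The crop confirms it: phone at about (98,372), green jar lid at (459,270), tray outer corners at (367,224), (546,244), (514,499) and (331,472).

```bash
cat >> look.py <<'E'
from scipy.spatial.transform import Rotation as R
def go(pos,Rt,n=None):
    """shift first (in present tool frame, mm), then turn (deg) in tool frame"""
    s=bot.get_state();R0=R.from_rotvec(s['tool_rot'])
    print('shift',R0.inv().apply(np.array(pos)-s['ee_pos']).round(1),'turn',np.degrees((R0.inv()*Rt).as_rotvec()).round(1))
def toolR(yaw,tilt,flip):
    """tool down (tilt 0), closing line along local y; tilt deg leans tool z towards local +x"""
    t=np.radians(tilt);z=np.array([np.sin(t),0,-np.cos(t)]);y=np.array([0,-1. if not flip else 1.,0]);x=np.cross(y,z)
    return R.from_euler('z',yaw,degrees=True)*R.from_matrix(np.c_[x,y,z])
E
python3 - <<'E'
from look import *
d=camera('top')
cor=np.array([(367,224),(546,244),(514,499),(331,472)])/3.3+[170-.35,90-.35]
for z in (18,0):
    w=np.array([onplane(d,p,z) for p in cor]);print(z,w.round(),w.mean(0).round(1),[round(np.degrees(np.arctan2(*(a)[::-1])),1) for a in (w[0]-w[3],w[1]-w[2],w[1]-w[0])],[np.linalg.norm(w[i]-w[i-1]).round() for i in range(4)])
print('lid',onplane(d,np.array([459,270])/3.3+[169.65,89.65],152))
# jar: two-camera silhouette fit
from scipy.optimize import least_squares
def jarpts(x,y):
    a=np.linspace(0,2*np.pi,60,endpoint=False);P=[]
    for r,z in ((50,6),(50,126),(40,158)):P.append(np.c_[x+r*np.cos(a),y+r*np.sin(a),np.full(60,z)])
    return np.vstack(P)
obs=[]
for c in ('top','scene'):
    dd=camera(c);o=min(outline_of(c,'jar'),key=lambda o:dd['img'][o['pixels']].mean(0)[2]);obs.append((dd,o['bbox']))
def res(p):
    r=[]
    for dd,b in obs:
        q=proj(dd,jarpts(*p));lo,hi=q.min(0),q.max(0)
        r+=[lo[0]-b[0],lo[1]-b[1],hi[0]-b[0]-b[2],hi[1]-b[1]-b[3]]
    return r
f=least_squares(res,[676,-150]);print('jar fit',f.x,np.round(f.fun,1))
# phone ends
for c,z in (('top',6),('scene',6)):
    dd=camera(c);print(c,[onplane(dd,o['position'],z).round() for o in spot_point(c,'phone_end_a')][:3],[onplane(dd,o['position'],0).round() for o in spot_point(c,'phone')][:2], rect(dd,outline_of(c,'phone')[0]['pixels'],12))
s=bot.get_state();print(R.from_rotvec(s['tool_rot']).as_matrix().round(2))
for fl in (0,1): go([609,187,150],toolR(-24.4,0,fl)); go([609,187,150],toolR(-7.6,38,fl))
E
```

```text
18 [[ 759.  -77.]
 [ 741. -254.]
 [ 490. -220.]
 [ 513.  -44.]] [ 625.6 -148.8] [np.float64(-7.7), np.float64(-7.7), np.float64(-95.8)] [np.float64(249.0), np.float64(178.0), np.float64(254.0), np.float64(178.0)]
0 [[ 764.  -78.]
 [ 745. -258.]
 [ 490. -223.]
 [ 514.  -44.]] [ 628.2 -150.8] [np.float64(-7.7), np.float64(-7.7), np.float64(-95.8)] [np.float64(252.0), np.float64(181.0), np.float64(258.0), np.float64(181.0)]
lid [ 684.88928809 -150.51384206]
jar fit [689.47505266  42.38086225] [-63.7  -8.1 -67.   -3.1 -57.1 -11.2 -46.4  14.7]
top [array([678., 162.]), array([546., 211.])] [] ((606.8604736328125, 188.832763671875), (67.56694030761719, 153.84356689453125), 65.25701904296875)
scene [array([546., 212.]), array([683., 153.])] [array([623., 183.])] ((618.0943603515625, 187.97430419921875), (66.16865539550781, 157.66326904296875), 67.57601928710938)
[[-0.91  0.41 -0.  ]
 [ 0.41  0.91  0.  ]
 [ 0.    0.   -1.  ]]
shift [-477.9 -253.6   81.3] turn [   0.     0.  -179.9]
shift [-477.9 -253.6   81.3] turn [-53.4   7.9 155.1]
shift [-477.9 -253.6   81.3] turn [ 0.  -0.   0.1]
shift [-477.9 -253.6   81.3] turn [ -5.5 -37.7 -16.1]
```

```bash
python3 -m crank '[[[-40,-21,0,0,0,0],[-40,-21,0,0,0,0],[-40,-21,0,0,0,0],[-40,-21,0,0,0,0],[-40,-21,0,0,0,0],[-40,-21,0,0,0,0],[-40,-21,0,0,0,0],[-40,-21,0,0,0,0],[-40,-21,0,0,0,0],[-40,-21,0,0,0,0]]]' 1 30
python3 - <<'E'
from look import *
go([610,187,60],toolR(-24.6,0,1))
E
```

```text
time_s: 3.95
ee_pos: [557.0, 257.3, 231.6]
tool_rot: [0.662, 3.071, 0.001]
ft_force: [0.1, 0.6, -0.0]
grip_width: 85.2
grip_force: 0.0
shift [-77.2 -42.4 171.6] turn [0.  0.  0.3]
```

```bash
python3 -m crank '[[[-20,-11,30,0,0,0],[-20,-11,30,0,0,0],[-20,-11,30,0,0,0],[-17,-9,30,0,0,0],[0,0,20,0,0,0],[0,0,15,0,0,0],[0,0,10,0,0,0],[0,0,5,0,0,0],[0,0,0,0,0,0],[0,0,0,0,0,0]]]' 1 30
python3 - <<'E'
from look import *
d=camera('top');im=d['img'];s=bot.get_state();print(s['ee_pos'],s['ft_force'])
cv2.imwrite('pics/t2.png',np.hstack([cv2.resize(im[150:250,140:260],None,fx=3.3,fy=4,interpolation=3),cv2.resize(camera('scene')['img'][130:230,270:390],None,fx=3.3,fy=4,interpolation=3)]))
E
```

```text
time_s: 4.95
ee_pos: [609.4, 189.5, 62.3]
tool_rot: [0.661, 3.07, 0.002]
ft_force: [0.1, -0.9, 0.0]
grip_width: 85.4
grip_force: 0.0
[609.52135556 189.4346205   62.41089801] [-0.12688806 -1.28324321  0.66987013]
```

View pics/t2.png

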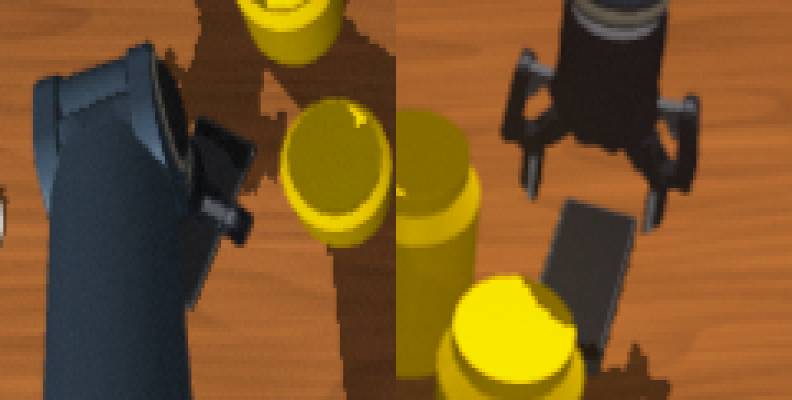

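The fingers straddle the phone squarely in both views. Next I descend.

```bash
python3 -m crank '[[[0,-1.5,12,0,0,0],[0,0,12,0,0,0],[0,0,11,0,0,0],[0,0,9,0,0,0],[0,0,7,0,0,0],[0,0,5,0,0,0],[0,0,2,0,0,0],[0,0,2,0,0,0],[0,0,0,0,0,0],[0,0,0,0,0,0]]]' 1 30
python3 -m crank '[[[0,0,1,0,0,0],[0,0,1,0,0,0],[0,0,1,0,0,0],[0,0,1,0,0,0],[0,0,1,0,0,0],[0,0,0,0,0,0],[0,0,0,0,0,0],[0,0,0,0,0,0],[0,0,0,0,0,0],[0,0,0,0,0,0]]]' 1 30
```

```text
time_s: 6.05
ee_pos: [608.5, 187.6, 1.6]
tool_rot: [0.662, 3.071, 0.001]
ft_force: [0.6, 0.5, -0.1]
grip_width: 84.8
grip_force: 0.0
time_s: 7.05
ee_pos: [608.3, 187.5, -3.7]
tool_rot: [0.662, 3.071, 0.0]
ft_force: [0.0, 0.6, 0.5]
grip_width: 85.4
grip_force: 0.0
```

```bash
python3 -m crank '[[[0,0,0,0,0,0],[0,0,0,0,0,0],[0,0,0,0,0,0],[0,0,0,0,0,0],[0,0,0,0,0,0],[0,0,0,0,0,0],[0,0,0,0,0,0],[0,0,0,0,0,0],[0,0,0,0,0,0],[0,0,0,0,0,0]]]' -1 30
```

```text
time_s: 8.05
ee_pos: [608.6, 187.7, -3.4]
tool_rot: [0.662, 3.071, 0.001]
ft_force: [0.1, -0.2, 5.6]
grip_width: 63.2
grip_force: 34.4
```

```bash
python3 -m crank '[[[0,0,-3,0,0,0],[0,0,-10,0,0,0],[0,0,-20,0,0,0],[0,0,-30,0,0,0],[0,0,-40,0,0,0],[0,0,-40,0,0,0],[0,0,-40,0,0,0],[0,0,-40,0,0,0],[0,0,-25,0,0,0],[0,0,0,0,0,0]]]' -1 30
python3 - <<'E'
from look import *
d=camera('scene');s=bot.get_state();print(s['ee_pos'],s['ft_force'],s['ft_torque'],s['grip_width'])
print([proj(d,s['ee_pos'])])
u,v=proj(d,s['ee_pos'])[0].astype(int)
cv2.imwrite('pics/s3.png',cv2.resize(d['img'][v-60:v+60,u-70:u+70],None,fx=4,fy=4,interpolation=3))
go([570,-140,250],toolR(-7.7,37,1))
E
```

```text
time_s: 9.05
ee_pos: [610.2, 187.7, 248.9]
tool_rot: [0.662, 3.064, 0.007]
ft_force: [1.0, -0.2, -2.0]
grip_width: 63.1
grip_force: 33.7
[608.72940474 187.32406933 245.91775202] [-0.51252089 -0.32459161 -3.67801383] [0.03770975 0.05958085 0.01879689] 62.946089691161944
[array([[335.96511414, 127.06603553]])]
shift [ -99.7 -314.1   -4.5] turn [ -5.3 -36.6 -16.1]
```

View pics/s3.png

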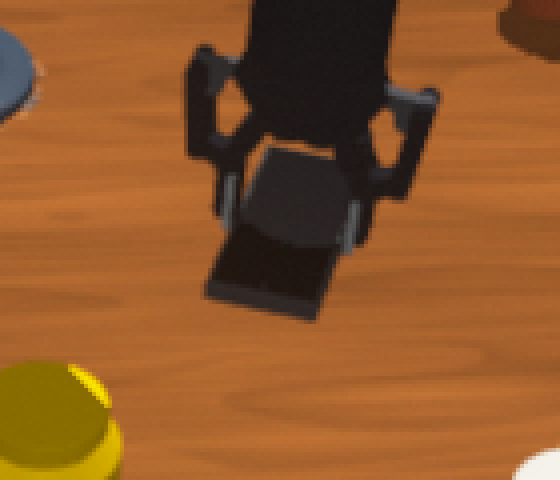

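The phone is held level and centred across its width. Next I carry it over at about 250 mm height.

```bash
python3 - <<'E'
from look import *
go([565,-137,248],toolR(-7.7,42,1))
E
python3 -m crank '[[[-4,-10,0,0,0,0],[-10,-30,0,0,0,0],[-12,-36,0,0,0,0],[-12,-40,0,0,0,0],[-12,-42,0,0,0,0],[-12,-42,0,0,0,0],[-12,-40,0,0,0,0],[-12,-36,0,0,0,0],[-10,-25,0,0,0,0],[-5,-10,0,0,0,0]]]' -1 30
python3 - <<'E'
from look import *
go([565,-137,248],toolR(-7.7,42,1))
E
```

```text
shift [ -93.9 -313.5   -2.5] turn [ -6.  -41.6 -15.9]
time_s: 10.1
ee_pos: [569.5, -142.1, 242.2]
tool_rot: [-0.671, -3.065, 0.004]
ft_force: [-0.0, -0.0, -2.2]
grip_width: 63.3
grip_force: 33.7
shift [ 6.3  2.7 -5.8] turn [ -6.4 -41.9 -16.2]
```

```bash
python3 -m crank '[[[0,0,0,-0.8,-5.24,-2.03],[0,0,0,-0.8,-5.24,-2.03],[0,0,0,-0.8,-5.24,-2.03],[0,0,0,-0.8,-5.24,-2.03],[0,0,0,-0.8,-5.24,-2.03],[0,0,0,-0.8,-5.24,-2.03],[0,0,0,-0.8,-5.24,-2.03],[0,0,0,-0.8,-5.24,-2.03],[0,0,0,0,0,0],[0,0,0,0,0,0]]]' -1 30
python3 - <<'E'
from look import *
print(R.from_rotvec(bot.get_state()['tool_rot']).as_matrix().round(3))
go([579,-138.6,90],toolR(-7.7,42,1))
for c in ('scene','top'):
    d=camera(c);n=[o for o in outline_of(c,'phone')][:1]
    print([(o['score'],o['bbox']) for o in n],[(round(o['score'],2),o['position']) for o in spot_point(c,'phone_end_a')])
    cv2.imwrite(f'pics/{c}4.png',cv2.resize(d['img'][90:270,130:350],None,fx=3.3,fy=3.3,interpolation=3))
E
```

```text
time_s: 11.1
ee_pos: [571.2, -134.9, 238.2]
tool_rot: [0.193, 2.494, -0.041]
ft_force: [0.3, 1.0, -2.1]
grip_width: 63.0
grip_force: 33.8
[[-0.792  0.149  0.593]
 [ 0.129  0.989 -0.075]
 [-0.597  0.017 -0.802]]
shift [ 81.8  -5.  123.7] turn [ 0.2 -5.3 -1.3]
[(0.78, [179.0, 118.1, 32.0, 8.2])] [(0.68, [203.4, 124.0]), (0.66, [192.1, 120.0])]
[(0.95, [295.2, 182.3, 33.0, 39.4])] [(0.83, [312.6, 183.7])]
```

View pics/scene4.png

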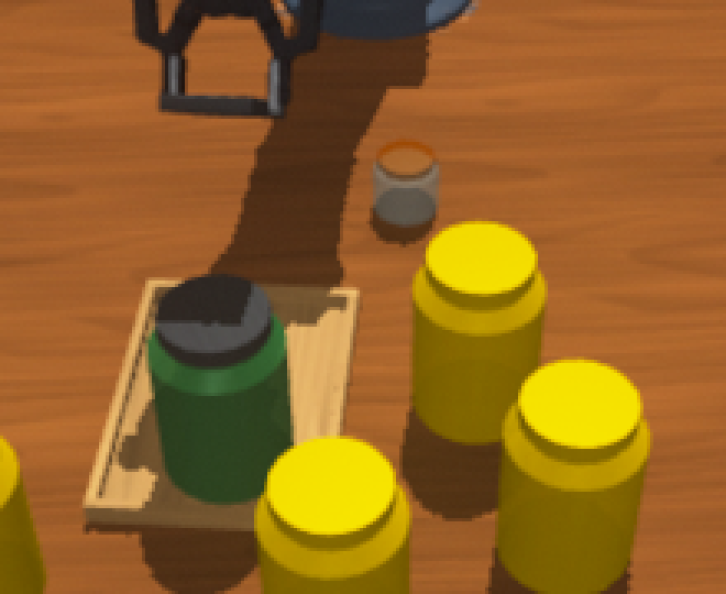

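The view is edge-on: the phone's upper end shows at about (222,105) in the crop, held between the pads, with the tray clear below. I turn the last few degrees and descend part of the way.

```bash
python3 -m crank '[[[10,-1,15,0,-3,-0.7],[10,-1,15,0,-2.3,-0.6],[10,-1,15,0,0,0],[10,-1,15,0,0,0],[10,-1,15,0,0,0],[8,0,12,0,0,0],[4,0,6,0,0,0],[0,0,0,0,0,0],[0,0,0,0,0,0],[0,0,0,0,0,0]]]' -1 30
python3 - <<'E'
from look import *
s=bot.get_state();print(R.from_rotvec(s['tool_rot']).as_matrix().round(3))
go([579,-138.6,75],toolR(-7.7,42,1))
d=camera('top');o=outline_of('top','phone')[:1]
print([(q['score'],q['bbox']) for q in o],[(q['score'],q['position']) for q in spot_point('top','phone_end_a')])
def pred(off=0):
    Rm=R.from_rotvec(s['tool_rot']);X=[]
    for a in (-75,75):
        for b in (-32,32):X.append(s['ee_pos']+Rm.apply([a,b,-3.6-12]))
    return proj(d,X)
print(pred().round(1))
im=d['img'].copy();k=4
c=cv2.resize(im[140:250,260:350],None,fx=5,fy=5,interpolation=3)
for p in pred():cv2.circle(c,(int((p[0]-260+.5)*5),int((p[1]-140+.5)*5)),3,(0,0,255),-1)
cv2.imwrite('pics/t5.png',c)
E
```

```text
time_s: 12.4
ee_pos: [572.0, -146.4, 178.6]
tool_rot: [0.162, 2.529, -0.007]
ft_force: [-0.3, -0.0, -2.1]
grip_width: 63.2
grip_force: 33.8
[[-0.814  0.118  0.569]
 [ 0.115  0.993 -0.042]
 [-0.57   0.032 -0.821]]
shift [54.2  5.3 88.8] turn [ 2.  -7.2 -0.4]
[(0.94, [297.8, 184.7, 30.1, 41.7])] [(0.88, [305.3, 234.3]), (0.77, [312.2, 188.2])]
[[326.3 189.1]
 [302.4 185.8]
 [315.3 236.4]
 [292.9 233.3]]
```

View pics/t5.png

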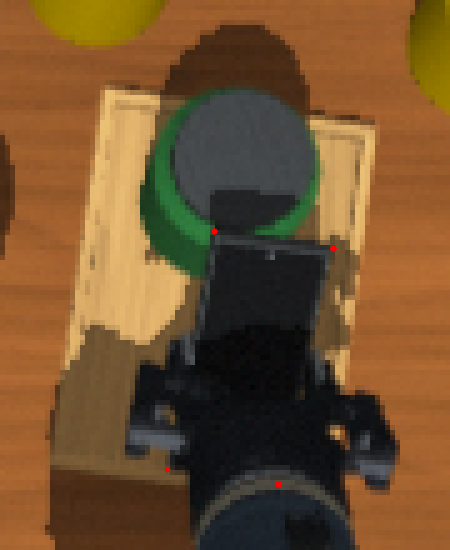

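The projected phone corners agree with the picture to about 1 px. But the tilt did not rise as I commanded, so I check the joints.

```bash
python3 - <<'E'
from look import *
s=bot.get_state();print(s['time_s'],s['q'].round(3) if hasattr(s['q'],'round') else s['q'],s['ee_pos'])
E
```

```text
12.55 [-0.157  0.205  0.434  2.242 -1.042  0.212  2.66 ] [ 571.96180992 -146.14085567  178.52637554]
```

Joints 5, 6 and 7 are at their limits, so the arm cannot lean the hand forward by 40° this close in. I'll set the phone down on open bench and regrasp it with the hand leaning back about 30°. The final pose then needs only about 12° of forward lean.

```bash
python3 -m crank '[[[-5,0,-10,0,4,0],[-5,0,-10,0,5,0],[-5,0,-10,0,5,0],[-5,0,-10,0,5,0],[-5,0,-10,0,5,0],[-5,0,-10,0,5,0],[0,0,-10,0,4,0],[0,0,0,0,0,0],[0,0,0,0,0,0],[0,0,0,0,0,0]]]' -1 30
python3 - <<'E'
from look import *
s=bot.get_state();print(np.round(s['q'],2),s['ee_pos'],s['grip_width'])
go([570,230,245],toolR(0,0,1)); go([570,230,245],toolR(10,0,1))
E
```

```text
time_s: 13.55
ee_pos: [573.7, -147.6, 250.9]
tool_rot: [0.179, 3.084, 0.052]
ft_force: [-0.6, 0.8, -2.6]
grip_width: 63.4
grip_force: 33.8
[-0.45  0.38  0.86  1.78 -0.37  1.1   2.  ] [ 573.73240946 -147.63483517  250.92179763] 63.431062477485895
shift [ 48.  374.2  17.2] turn [ 1.9  3.  -6.6]
shift [ 48.  374.2  17.2] turn [  1.7   3.1 -16.6]
```

```bash
python3 -m crank '[[[2,15,0,0.2,0.3,-0.7],[5,38,0,0.2,0.3,-0.7],[5,45,0,0.2,0.3,-0.7],[5,45,0,0.2,0.3,-0.7],[5,45,0,0.2,0.3,-0.7],[5,45,0,0.2,0.3,-0.7],[5,45,0,0.2,0.3,-0.7],[5,43,0,0.2,0.3,-0.6],[5,38,0,0.2,0.3,-0.6],[2,12,0,0.1,0.3,-0.5]]]' -1 30
python3 - <<'E'
from look import *
s=bot.get_state();print(np.round(s['q'],2),s['grip_width'])
go([570,230,20],toolR(0,0,1))
E
```

```text
time_s: 14.55
ee_pos: [551.3, 230.9, 256.1]
tool_rot: [0.013, -3.139, -0.003]
ft_force: [0.2, -0.4, -1.7]
grip_width: 63.3
grip_force: 33.9
[-1.04  0.39  0.77  1.73 -0.3   1.15  1.4 ] 63.302462061755435
shift [-19.2  -1.5 236.1] turn [ 0.1 -0.1  0.5]
```

```bash
python3 -m crank '[[[0,0,20,0,0,0],[0,0,35,0,0,0],[0,0,38,0,0,0],[0,0,38,0,0,0],[0,0,38,0,0,0],[0,0,30,0,0,0],[0,0,20,0,0,0],[0,0,12,0,0,0],[0,0,8,0,0,0],[0,0,4,0,0,0]]]' -1 30
python3 -m crank '[[[0,0,3,0,0,0],[0,0,3,0,0,0],[0,0,3,0,0,0],[0,0,2,0,0,0],[0,0,1,0,0,0],[0,0,1,0,0,0],[0,0,0,0,0,0],[0,0,0,0,0,0],[0,0,0,0,0,0],[0,0,0,0,0,0]]]' -1 30
```

```text
time_s: 15.55
ee_pos: [553.7, 224.5, 14.2]
tool_rot: [0.001, 3.141, -0.001]
ft_force: [-0.2, 0.3, -2.8]
grip_width: 63.4
grip_force: 33.8
time_s: 16.55
ee_pos: [553.6, 224.8, 1.3]
tool_rot: [-0.0, -3.142, 0.001]
ft_force: [-0.6, 0.4, -2.3]
grip_width: 62.9
grip_force: 33.8
```

```bash
python3 -m crank '[[[0,0,1,0,0,0],[0,0,1,0,0,0],[0,0,1,0,0,0],[0,0,1,0,0,0],[0,0,0,0,0,0],[0,0,0,0,0,0],[0,0,0,0,0,0],[0,0,0,0,0,0],[0,0,0,0,0,0],[0,0,0,0,0,0]]]' -1 30
python3 -m crank '[[[0,0,0,0,0,0],[0,0,0,0,0,0],[0,0,0,0,0,0],[0,0,0,0,0,0],[0,0,0,0,0,0],[0,0,0,0,0,0],[0,0,-4,0,0,0],[0,0,-8,0,0,0],[0,0,-10,0,0,0],[0,0,-10,0,0,0]]]' 1 30
```

```text
time_s: 17.55
ee_pos: [553.6, 224.8, -2.8]
tool_rot: [-0.0, -3.141, 0.001]
ft_force: [0.1, -0.1, -2.1]
grip_width: 63.2
grip_force: 33.8
time_s: 18.55
ee_pos: [553.9, 224.8, 30.3]
tool_rot: [0.0, 3.141, -0.001]
ft_force: [0.7, 0.2, 0.6]
grip_width: 85.6
grip_force: 0.0
```

```bash
python3 -m crank '[[[0,0,0,0,4,0],[0,0,0,0,5,0],[0,0,0,0,5,0],[0,0,0,0,5,0],[0,0,0,0,5,0],[0,0,0,0,4,0],[0,0,0,0,2,0],[0,0,0,0,0,0],[0,0,0,0,0,0],[0,0,0,0,0,0]]]' 1 30
python3 - <<'E'
from look import *
s=bot.get_state();print(np.round(s['q'],2),s['ee_pos'])
go([554.5,224.8,4],toolR(0,-30,1))
d=camera('top');o=outline_of('top','phone')[:1];print(o and rect(d,o[0]['pixels'],12),[onplane(d,p['position'],6) for p in spot_point('top','phone_end_a')])
E
```

```text
time_s: 19.55
ee_pos: [553.4, 225.1, 29.9]
tool_rot: [0.0, -2.619, 0.001]
ft_force: [-0.5, 0.0, -0.6]
grip_width: 85.1
grip_force: 0.0
[-0.68  0.88  0.52  1.54 -0.51  1.39  1.59] [553.37320259 225.05802181  29.8649392 ]
shift [-13.9  -0.2  21.8] turn [-0.  0. -0.]
((533.7156372070312, 223.7139892578125), (109.98070526123047, 62.52402877807617), 0.35269826650619507) [array([620.52384248, 234.98360816]), array([471.05021769, 225.48608678])]
```

```bash
python3 -m crank '[[[-3,0,5,0,0,0],[-3,0,5,0,0,0],[-3,0,4.5,0,0,0],[-2.5,0,3.5,0,0,0],[-1.5,0,2,0,0,0],[-0.9,0,1.3,0,0,0],[0,0,0,0,0,0],[0,0,0,0,0,0],[0,0,0,0,0,0],[0,0,0,0,0,0]]]' 1 30
python3 -m crank '[[[0,0,0,0,0,0],[0,0,0,0,0,0],[0,0,0,0,0,0],[0,0,0,0,0,0],[0,0,0,0,0,0],[0,0,0,0,0,0],[0,0,0,0,0,0],[0,0,0,0,0,0],[0,0,0,0,0,0],[0,0,0,0,0,0]]]' -1 40
```

```text
time_s: 20.7
ee_pos: [555.1, 224.8, 4.0]
tool_rot: [-0.0, -2.618, 0.001]
ft_force: [-0.7, -0.6, -0.1]
grip_width: 85.4
grip_force: 0.0
time_s: 21.7
ee_pos: [555.4, 224.9, 4.3]
tool_rot: [-0.0, -2.619, 0.0]
ft_force: [1.4, 0.9, 5.2]
grip_width: 62.0
grip_force: 44.1
```

```bash
python3 -m crank '[[[1,0,-1.7,0,0,0],[4,0,-7,0,0,0],[10,0,-17.3,0,0,0],[16,0,-27.7,0,0,0],[18,0,-31.2,0,0,0],[18,0,-31.2,0,0,0],[18,0,-31.2,0,0,0],[18,0,-31.2,0,0,0],[12,0,-20.8,0,0,0],[5,0,-8.7,0,0,0]]]' -1 40
python3 - <<'E'
from look import *
s=bot.get_state();print(np.round(s['q'],2),s['ft_torque'],s['grip_width'])
go([560,-140,245],toolR(-7.7,0,1));go([560,-140,245],toolR(-7.7,12,1))
E
```

```text
time_s: 22.7
ee_pos: [555.9, 224.6, 247.8]
tool_rot: [-0.0, -2.623, -0.002]
ft_force: [-0.1, -0.6, -2.0]
grip_width: 62.0
grip_force: 44.2
[-0.72  0.65  0.59  1.4  -0.42  1.72  1.49] [-0.01607315 -0.70637366  0.0180379 ] 62.00990677500678
shift [  -4.9 -364.6   -0. ] turn [ -1.9 -29.7   7.5]
shift [  -4.9 -364.6   -0. ] turn [ -1.1 -41.7   7.8]
```

```bash
python3 -m crank '[[[0,-15,0,0,0,0],[-0.5,-38,0,0,0,0],[-0.5,-44,0,0,0,0],[-0.5,-44,0,0,0,0],[-0.5,-44,0,0,0,0],[-0.5,-44,0,0,0,0],[-0.5,-44,0,0,0,0],[-0.5,-42,0,0,0,0],[-0.5,-35,0,0,0,0],[0,-15,0,0,0,0]]]' -1 40
python3 -m crank '[[[0,0,0,-0.1,-4,0.7],[0,0,0,-0.1,-5,0.9],[0,0,0,-0.1,-5,1],[0,0,0,-0.1,-5,1],[0,0,0,-0.1,-5,1],[0,0,0,-0.1,-5,1],[0,0,0,-0.1,-5,0.9],[0,0,0,-0.1,-4.7,0.8],[0,0,0,-0.1,-3,0.5],[0,0,0,0,0,0]]]' -1 40
python3 - <<'E'
from look import *
s=bot.get_state();print(np.round(s['q'],2),s['grip_width'])
go([560,-140,245],toolR(-7.7,12,1))
E
```

```text
time_s: 23.7
ee_pos: [555.9, -145.3, 241.2]
tool_rot: [-0.011, -2.614, 0.002]
ft_force: [0.3, 0.1, -2.0]
grip_width: 62.0
grip_force: 44.2
time_s: 24.7
ee_pos: [555.3, -139.3, 240.6]
tool_rot: [0.195, 2.935, -0.028]
ft_force: [0.2, 0.3, -2.5]
grip_width: 62.0
grip_force: 44.3
[-0.46  0.23  0.76  1.94 -0.24  0.84  1.85] 61.9532472029575
shift [-5.5 -0.1 -3.4] turn [-0.3 -0.5  0.1]
```

```bash
python3 - <<'E'
from look import *
go([570,-138,95],toolR(-7.7,12,1))
E
```

```text
shift [ 15.    4.  145.5] turn [-0.3 -0.5  0.1]
```

```bash
python3 -m crank '[[[1,0.4,8,0,-0.5,0],[1.5,0.5,16,0,0,0],[2,0.5,20,0,0,0],[2,0.5,22,0,0,0],[2,0.5,22,0,0,0],[2,0.5,20,0,0,0],[2,0.5,18,0,0,0],[1.5,0.5,12,0,0,0],[1,0.2,7.5,0,0,0],[0,0,0,0,0,0]]]' -1 40
python3 - <<'E'
from look import *
s=bot.get_state();print(np.round(s['q'],2),s['ee_pos'],s['ft_force'])
go([574.8,-138,60],toolR(-7.7,12,1))
Rt=R.from_rotvec(s['tool_rot']);Z=Rt.as_matrix()[:,2];print('tilt',np.degrees(np.arctan2(Z[0],-Z[2])))
Rp=Rt*R.from_euler('y',-30,degrees=True)*R.from_euler('x',180,degrees=True)   # phone axes guess
M=Rp.as_matrix()
if M[2,0]<0: M[:,:2]*=-1
print(M.round(2))
out=[]
for c in ('top','scene'):
    d=camera(c);c0=proj(d,s['ee_pos'])[0].astype(int)
    X=[s['ee_pos']+M@np.array([a-1,b,z-4.1]) for a in (-75,75) for b in (-32,32) for z in (0,12)]
    q=proj(d,X)-c0+[50,60]+.5
    im=cv2.resize(d['img'][c0[1]-60:c0[1]+60,c0[0]-50:c0[0]+50],None,fx=4,fy=4,interpolation=3)
    for p in q*4:cv2.circle(im,tuple(p.astype(int).tolist()),2,(0,0,255),-1)
    out.append(im)
cv2.imwrite('pics/p6.png',np.hstack(out))
E
```

```text
time_s: 25.7
ee_pos: [574.6, -139.1, 95.5]
tool_rot: [0.194, 2.924, -0.032]
ft_force: [0.1, 0.2, -1.8]
grip_width: 62.3
grip_force: 44.3
[-0.29  0.46  0.58  2.04 -0.51  0.55  2.07] [ 574.6101005  -139.07577413   95.51689907] [ 0.13318127  0.19843774 -1.77242967]
shift [ 7.4  1.4 34.7] turn [-0.4  0.1  0.1]
tilt 11.986125692249729
[[ 0.74  0.13 -0.66]
 [-0.09  0.99  0.09]
 [ 0.67 -0.01  0.74]]
```

View pics/p6.png

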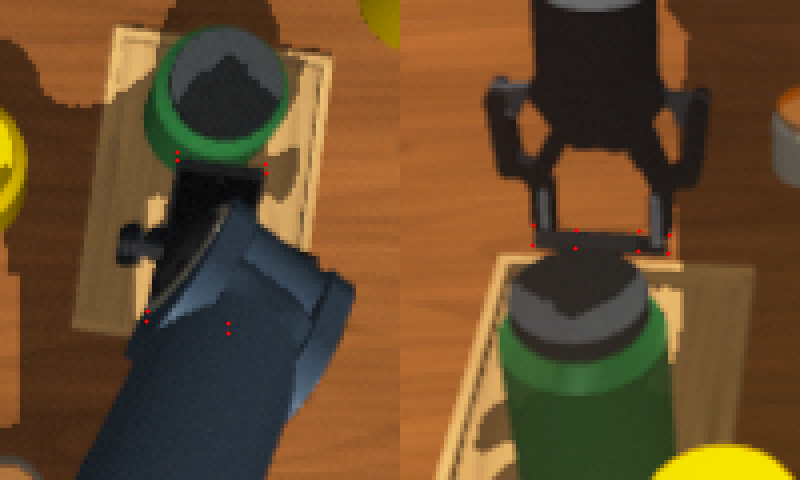

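The upper edge sits roughly 1–2 px nearer the front than predicted. I refine the jar position from the first pictures before going lower.

```bash
python3 - <<'E'
from look import *
from scipy.optimize import least_squares
cams={c:camera(c) for c in ('top','scene')}
obs=[]
for c in cams:
    im=cv2.imread(f'pics/{c}0.png').astype(int);b,g,r=im[...,0],im[...,1],im[...,2]
    m=((g>r+20)&(g>b+10)).astype(np.uint8)
    roi=np.zeros_like(m)
    if c=='top':roi[150:205,280:335]=1
    else:roi[165:250,165:225]=1
    m*=roi;ys,xs=np.nonzero(m);q=(xs.min()-.0,xs.max()+1,ys.max()+1);print(c,q,ys.min());obs.append((c,q))
a=np.linspace(0,2*np.pi,90)
def pts(x,y,z):return np.c_[x+50*np.cos(a),y+50*np.sin(a),np.full(90,z)]
def res(p,cs):
    r=[]
    for c,q in obs:
        if c not in cs: continue
        P=proj(cams[c],np.vstack([pts(*p,6),pts(*p,126)]))+.5
        r+=[P[:,0].min()-q[0],P[:,0].max()-q[1],P[:,1].max()-q[2]]
    return r
for cs in (['top'],['scene'],['top','scene']):
    f=least_squares(res,[680,-150],args=(cs,));v=f.x-[626,-149];print(cs,f.x.round(1),np.round(f.fun,1),'in tray',round(v@[.991,-.134],1),round(v@[.134,.991],1))
E
```

```text
top (np.float64(288.0), np.int64(324), np.int64(195)) 158
scene (np.float64(175.0), np.int64(217), np.int64(242)) 186
['top'] [ 689.3 -148.6] [-0.4  0.3 -0. ] in tray 62.7 8.9
['scene'] [ 682.7 -150.2] [-1.5  1.7 -0.1] in tray 56.3 6.4
['top', 'scene'] [ 685.9 -149.5] [-0.1  0.6  1.  -1.3  2.   0.9] in tray 59.4 7.6
```

```bash
python3 - <<'E'
from look import *
go([577.2,-136.8,67],toolR(-7.7,12,1))
E
```

```text
shift [ 5.4  3.  30.2] turn [-0.4  0.4  0.1]
```

```bash
python3 -m crank '[[[0.5,0.3,3,0,0,0],[0.6,0.4,4,0,0,0],[0.7,0.4,4,0,0,0],[0.7,0.4,4,0,0,0],[0.7,0.4,4,0,0,0],[0.7,0.4,4,0,0,0],[0.7,0.4,3,0,0,0],[0.5,0.3,2.2,0,0,0],[0.3,0,2,0,0,0],[0,0,0,0,0,0]]]' -1 40
python3 - <<'E'
from look import *
s=bot.get_state();print(s['ee_pos'],s['ft_force'],s['ft_torque'])
go([577.2,-136.8,60],toolR(-7.7,12,1))
E
```

```text
time_s: 26.9
ee_pos: [576.4, -136.6, 65.9]
tool_rot: [0.195, 2.922, -0.032]
ft_force: [-0.2, 0.5, -2.7]
grip_width: 62.1
grip_force: 44.3
[ 576.42036565 -136.57312518   65.8810809 ] [-0.2498629   0.47513123 -2.74852498] [-0.00133803  0.28273118  0.03359639]
shift [ 0.5 -0.1  5.9] turn [-0.4  0.3  0.1]
```

```bash
python3 -m crank '[[[0.2,0,1,0,0,0],[0,0,0,0,0,0],[0.2,0,1,0,0,0],[0,0,0,0,0,0],[0.2,0,1,0,0,0],[0,0,0,0,0,0],[0,0,0,0,0,0],[0,0,0,0,0,0],[0,0,0,0,0,0],[0,0,0,0,0,0]]]' -1 40
python3 -m crank '[[[0.2,0,1,0,0,0],[0,0,0,0,0,0],[0.2,0,1,0,0,0],[0,0,0,0,0,0],[0,0,0,0,0,0],[0,0,0,0,0,0],[0,0,0,0,0,0],[0,0,0,0,0,0],[0,0,0,0,0,0],[0,0,0,0,0,0]]]' -1 40
```

```text
time_s: 27.9
ee_pos: [576.6, -136.6, 63.1]
tool_rot: [0.195, 2.921, -0.032]
ft_force: [0.4, -1.1, -2.3]
grip_width: 62.0
grip_force: 44.3
time_s: 28.9
ee_pos: [576.7, -136.7, 61.1]
tool_rot: [0.195, 2.921, -0.032]
ft_force: [1.5, -0.1, 0.1]
grip_width: 61.8
grip_force: 44.5
```

```bash
python3 -m crank '[[[-1,0,0.2,0,0,0],[0,0,0,0,0,0],[-1,0,0.2,0,0,0],[0,0,0,0,0,0],[0,0,0,0,0,0],[0,0,0,0,0,0],[0,0,0,0,0,0],[0,0,0,0,0,0],[0,0,0,0,0,0],[0,0,0,0,0,0]]]' -1 40
python3 - <<'E'
from look import *
f=[];
for i in range(3):
    camera('top');s=bot.get_state();f.append(list(s['ft_force'])+list(s['ft_torque']))
print(np.mean(f,0).round(2))
d=camera('top');im=d['img'];print(s['ee_pos'])
cv2.imwrite('pics/p7.png',np.hstack([cv2.resize(im[150:250,260:350],None,fx=4.4,fy=5,interpolation=3),cv2.resize(camera('scene')['img'][130:230,150:240],None,fx=4.4,fy=5,interpolation=3)]))
E
```

```text
time_s: 29.9
ee_pos: [578.7, -136.9, 61.1]
tool_rot: [0.195, 2.921, -0.032]
ft_force: [-0.5, -0.0, -1.5]
grip_width: 62.3
grip_force: 44.5
[-0.16  0.31 -1.22  0.1   0.38 -0.  ]
[ 578.67221949 -136.88566216   61.06975836]
```

View pics/p7.png

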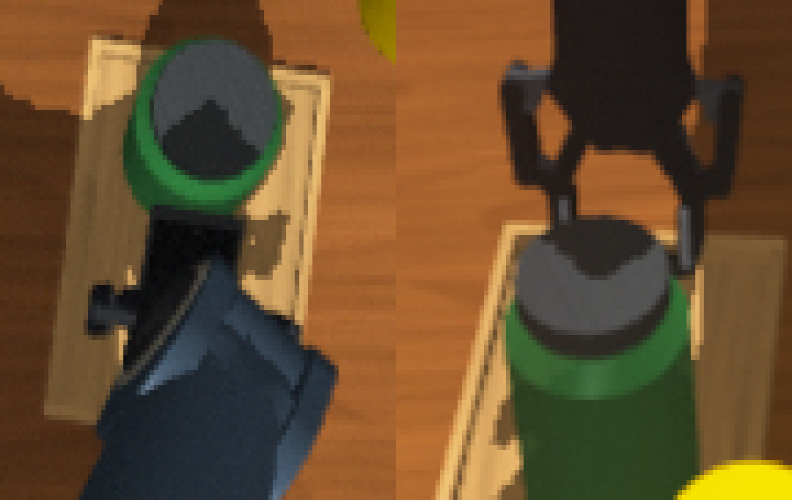

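The phone's upper edge is almost at the jar wall (about 200,212 left panel), and the jar has not moved. I keep going in small steps by force.

```bash
python3 -m crank '[[[0.2,0,1,0,0,0],[0,0,0,0,0,0],[-1,0,0.2,0,0,0],[0,0,0,0,0,0],[-1,0,0.2,0,0,0],[0,0,0,0,0,0],[0,0,0,0,0,0],[0,0,0,0,0,0],[0,0,0,0,0,0],[0,0,0,0,0,0]]]' -1 40
python3 -m crank '[[[0.2,0,1,0,0,0],[0,0,0,0,0,0],[0,0,0,0,0,0],[0,0,0,0,0,0],[0,0,0,0,0,0],[0,0,0,0,0,0],[0,0,0,0,0,0],[0,0,0,0,0,0],[0,0,0,0,0,0],[0,0,0,0,0,0]]]' -1 40
```

```text
time_s: 31.15
ee_pos: [579.8, -137.1, 59.8]
tool_rot: [0.195, 2.923, -0.031]
ft_force: [-5.3, -0.2, 3.1]
grip_width: 62.1
grip_force: 45.3
time_s: 32.15
ee_pos: [580.0, -137.2, 59.4]
tool_rot: [0.195, 2.922, -0.03]
ft_force: [-7.3, 0.8, 7.9]
grip_width: 62.1
grip_force: 45.9
```

Both contacts are firm, so I ease off before letting go.

```bash
python3 -m crank '[[[0.4,0,-1,0,0,0],[0,0,0,0,0,0],[0.4,0,-0.5,0,0,0],[0,0,0,0,0,0],[0,0,0,0,0,0],[0,0,0,0,0,0],[0,0,0,0,0,0],[0,0,0,0,0,0],[0,0,0,0,0,0],[0,0,0,0,0,0]]]' -1 20
python3 - <<'E'
from look import *
f=[]
for i in range(3):
    d=camera('top');s=bot.get_state();f.append(s['ft_force'])
print(np.mean(f,0).round(2))
im=d['img'].astype(int);b,g,r=im[...,0],im[...,1],im[...,2];m=(g>r+20)&(g>b+10);m[:150]=0;m[205:]=0;m[:,:280]=0;m[:,335:]=0
ys,xs=np.nonzero(m);print(xs.min(),xs.max()+1,ys.min(),ys.max()+1)
E
```

```text
time_s: 33.15
ee_pos: [579.7, -137.0, 60.3]
tool_rot: [0.195, 2.921, -0.032]
ft_force: [-1.5, -0.5, -1.5]
grip_width: 62.4
grip_force: 44.6
[-1.37 -0.07 -1.04]
288 324 158 193
```

```bash
python3 -m crank '[[[0,0,0,0,0,0],[0,0,0,0,0,0],[0,0,0,0,0,0],[0,0,0,0,0,0],[0,0,0,0,0,0],[0,0,0,0,0,0],[0,0,0,0,0,0],[0,0,0,0,0,0],[0,0,0,0,0,0],[0,0,0,0,0,0]]]' 0.6 20
python3 -m crank '[[[0,0,0,0,0,0],[0,0,0,0,0,0],[0,0,0,0,0,0],[0,0,0,0,0,0],[0,0,-3,0,0,0],[0,0,-5,0,0,0],[0,0,-10,0,0,0],[0,0,-15,0,0,0],[0,0,-20,0,0,0],[0,0,-20,0,0,0]]]' 1 20
python3 -m crank '[[[5,0,-25,0,0,0],[10,0,-30,0,0,0],[10,0,-30,0,0,0],[20,0,-20,0,0,0],[30,0,0,0,0,0],[30,0,0,0,0,0],[30,0,0,0,0,0],[20,0,0,0,0,0],[0,0,0,0,0,0],[0,0,0,0,0,0]]]' 1 20
python3 - <<'E'
from look import *
t=camera('top');s=camera('scene');cv2.imwrite('pics/p8.png',np.hstack([cv2.resize(t['img'][150:250,260:350],None,fx=4.4,fy=5,interpolation=3),cv2.resize(s['img'][150:250,150:240],None,fx=4.4,fy=5,interpolation=3)]))
print([(o['score'],o['bbox']) for o in outline_of('top','phone')],[(o['score'],o['position']) for o in spot_point('top','phone_end_a')])
E
```

```text
time_s: 34.3
ee_pos: [579.6, -137.0, 60.3]
tool_rot: [0.195, 2.922, -0.032]
ft_force: [0.1, -0.7, 0.4]
grip_width: 68.2
grip_force: 0.0
time_s: 35.3
ee_pos: [564.0, -134.6, 133.4]
tool_rot: [0.195, 2.921, -0.032]
ft_force: [0.5, 0.1, 1.1]
grip_width: 85.3
grip_force: 0.0
time_s: 36.3
ee_pos: [392.8, -110.9, 202.2]
tool_rot: [0.195, 2.919, -0.029]
ft_force: [0.3, -0.7, -0.4]
grip_width: 85.4
grip_force: 0.0
[(0.77, [285.6, 190.4, 30.7, 46.3])] [(0.78, [296.1, 230.8]), (0.55, [302.9, 192.1])]
```

View pics/p8.png

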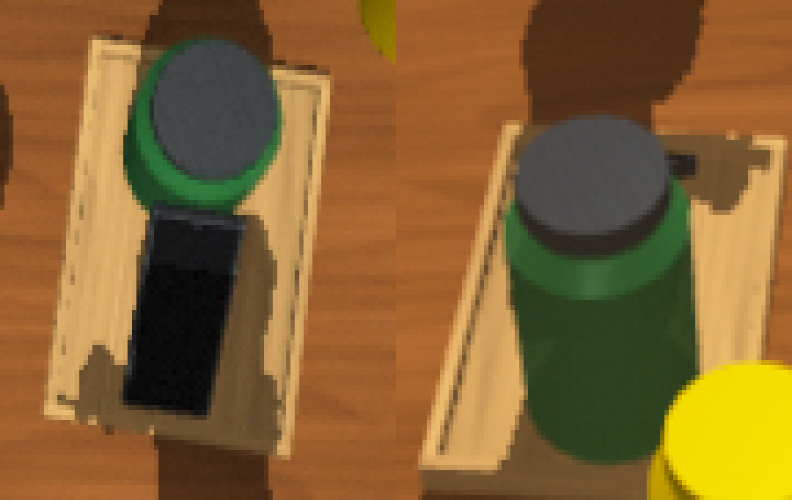

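The phone leans screen up against the green jar. Its lower edge is inside the tray just behind the front rim (about 167,410 left panel), square and in line, and the jar is upright and unmoved.

```bash
python3 - <<'E'
from look import *
print(bot.close_job())
E
```

```text
the job is handed in; nothing more can be done
None
```

I handed the job in at about 36 s of the 54 s: the phone leans against the big jar, screen up and in line with the tray, with its lower edge just behind the front rim. The jar showed no movement in the pictures and nothing else was touched; no verdict came back, so I can't confirm it passed.

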